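# Find the full case by its weight and stack it

### The job

Three closed cases that look alike stand in the black kitting tray; one is full of brass spacers and the other two came back empty. Lift them to feel which is the full one, and stack it lid up and square on the middle column of cases in the outgoing cardboard tray, between the two tall cartons, lowering it gently rather than dropping it. The two empties belong in their own pockets, and nothing else is to be pushed about.

Things in the scene. Friction and masses are not known exactly. Their poses are not given: they have to be found in the camera images.
- case_a: closed grey case with hinged lid, flat in a tray pocket; case_a, case_b and case_c look alike. 68 (its x) x 50 (its y) x 42 mm high, origin at the centre of its underside, z up. One of the three, any of them, is full of brass spacers: 0.4 to 0.6 kg (4 to 6 N); the two empties, with only a foam insert, weigh 0.08 to 0.11 kg (about 1 N). Contents are central and fitted.
- case_b: another of the three cases: same look and size, full or empty, see case_a.
- case_c: the third of the three cases: same look and size, full or empty, see case_a.
- tray: black moulded kitting tray, fixed, 186 (x) x 200 (y) x 48 mm high; origin: centre of its underside. Four pockets 73 x 55 mm, floor at 4 mm height, centred at x +-46.5, y +-40.5 mm: three hold a case (case x along tray x, either way round; tops 2 mm below the rim, 2.5 mm play all round), the fourth a solder reel.
- notch (a point): floor point of the finger notch shared by the two near pockets (tray x -46.5, y 0). Each pocket has notches at the middle of both long sides (its +y and -y), 40 mm wide, down to the floor, 26 mm clear beside the case; the short ends are walled in, so a case there is taken across its 50 mm width. Neighbours share the notch between them: open the fingers to at most 75 mm there.
- column_top: the upper of two full closed cases that form the middle, growing column in the outgoing carton tray; same case as the others, 68 (x) x 50 (y) x 42 mm, 0.5 kg, loose. Origin at the centre of its underside, so its top, where the next case goes, is 42 mm higher (88 mm above the bench).
- column_low: the lower case of the column, same size, loose, standing in the carton tray.
- carton_left: tall closed cardboard carton, 68 (x) x 50 (y) x 140 mm, 0.7 kg, loose, standing beside the column on its +y side with a 6 mm gap; its top is 144 mm above the bench, 14 mm higher than the finished column. Origin at the centre of its underside.
- carton_right: the same tall carton on the column's -y side, 6 mm gap. With both cartons there, fingers do not fit beside the column's long sides; its short ends (68 mm apart, facing the tray's x and -x) are free.
- crate: shallow open cardboard tray fixed to the bench, 82 (x) x 182 (y) x 24 mm high, floor 4 mm thick, holding carton, column and carton in a row along its y. Origin at the centre of its underside; the column stands at its centre.
- clear (a point): a point on the bench top between the two trays; the bench is clear for 60 mm around it in every direction, and nothing stands higher than 50 mm within 90 mm: room to put a case down and take it again.
- reel: small solder reel, 46 mm across, 40 mm high, loose, standing in the fourth tray pocket. Bystander. Origin at the centre of its underside.
- flux: white flux bottle, 40 mm across, 85 mm high, loose, standing on the bench between the trays towards the back. Origin at the centre of its underside. Bystander.
- driver: screwdriver, 170 mm, lying on the bench between the trays, pointing away from the robot. Bystander.
- cutters: flush cutters with green handles, about 150 mm, lying on the bench at the back. Bystander.
Things that resemble listed ones, but are neither listed nor needed, are in the scene too. Leave any purple look-alike of the case_c alone.

How it is judged:
At the end, for the whole second after the job is handed in: The full case (the one that presses on the case below with more than 2.5 N) rests upright on the top case of the middle column, centred on it within 6 mm and square within 0.1 rad, still and released; both empty cases stand in their own pockets, within 10 mm of where they started and upright (((horizontal distance between case_a and column_top below 0.006 m and z of case_a in the frame of column_top between 0.039 and 0.045 m and angle between the x axis of case_a and the x axis of column_top, either way round below 0.1 rad and angle between case_a's own z axis and vertical below 0.06 rad and contact force between case_a and column_top above 2.5 N and linear speed of case_a below 0.02 m/s and distance of each of case_b, case_c from where it was at the start of the episode below 0.01 m and angle between each of case_b, case_c's own z axis and vertical below 0.08 rad) or (horizontal distance between case_b and column_top below 0.006 m and z of case_b in the frame of column_top between 0.039 and 0.045 m and angle between the x axis of case_b and the x axis of column_top, either way round below 0.1 rad and angle between case_b's own z axis and vertical below 0.06 rad and contact force between case_b and column_top above 2.5 N and linear speed of case_b below 0.02 m/s and distance of each of case_a, case_c from where it was at the start of the episode below 0.01 m and angle between each of case_a, case_c's own z axis and vertical below 0.08 rad) or (horizontal distance between case_c and column_top below 0.006 m and z of case_c in the frame of column_top between 0.039 and 0.045 m and angle between the x axis of case_c and the x axis of column_top, either way round below 0.1 rad and angle between case_c's own z axis and vertical below 0.06 rad and contact force between case_c and column_top above 2.5 N and linear speed of case_c below 0.02 m/s and distance of each of case_a, case_b from where it was at the start of the episode below 0.01 m and angle between each of case_a, case_b's own z axis and vertical below 0.08 rad))); the robot touches nothing.
It fails at once if a case is dropped or rammed onto the column (moving faster than 0.35 m/s just above it) ((horizontal distance between case_a and column_top below 0.03 m and z of case_a in the frame of column_top between 0.04 and 0.075 m and linear speed of case_a above 0.35 m/s) or (horizontal distance between case_b and column_top below 0.03 m and z of case_b in the frame of column_top between 0.04 and 0.075 m and linear speed of case_b above 0.35 m/s) or (horizontal distance between case_c and column_top below 0.03 m and z of case_c in the frame of column_top between 0.04 and 0.075 m and linear speed of case_c above 0.35 m/s)).
It fails at once if a case of the column is pushed more than 12 mm out of place (distance of any of column_top, column_low from where it was at the start of the episode above 0.012 m).
It fails at once if a tall carton is shoved more than 15 mm or tipped (distance of any of carton_left, carton_right from where it was at the start of the episode above 0.015 m or angle between any of carton_left, carton_right's own z axis and vertical above 0.2 rad).
It fails at once if a bystander (solder reel, flux bottle, screwdriver, cutters) is moved more than 30 mm (distance of any of reel, flux, driver, cutters from where it was at the start of the episode above 0.03 m).
It also fails if it takes over 72 s, if anything falls off the work surface, if the arm or the gripper's body presses on something with over 40 N, if the wrist force passes 120 N, or if a joint passes its speed limit or range.

### The arm

A 7-joint arm with a two-finger parallel gripper is mounted at the origin on the work surface. World frame = base frame: x ahead of the robot, y to its left, z up, the work surface at z = 0. Lengths are in m, angles in rad, forces in N, time in s.
With the tool pointing down it reaches from about 0.425 to 0.875 m from the base axis. Payload 4.7 kg.
Tool frame: the origin (TCP) lies at the very end of the fingers, on their centre line; the grasp point (between the pads) lies 19 mm behind it; z points along the fingers, y is the line along which they close (so a half turn about z gives the same grasp; the last joint's range is limited). The gripper opens to 85 mm and grips with 20 to 120 N. Pads are 22 mm wide; open, the fingers measure 114 mm over their backs; the gripper's body (76 mm by 85 mm) begins 54 mm behind the grasp point. The pads swing forward as they close: fully open they stand 13 mm farther back than shut.
Start: joints at [1.351, 0.321, -0.07, 1.45, 0.023, 1.371, -0.057], TCP at [0.151, -0.632, 0.231] pointing down, gripper open.
Joint ranges: [-2.86, 2.86], [-0.3, 2.09], [-1.38, 1.24], [0.06, 2.45], [-1.56, 4.7], [0.09, 2.05], [-2.69, 2.69]. Speed limits (rad/s): [2.57, 2.57, 3.14, 3.14, 3.14, 3.14, 3.14].

### API

Orientations are given as a unit quaternion [w, x, y, z].
In Python, from cell import * gives the robot as it stands.
- The arm moves only by the tool move_arm, never from a script. Its argument "deltas" is a list of rows, each a list of 5 numbers: the finger opening in mm, from 0 to 85.4, then the shift along the world's x, y, z scaled (see below), then the turn about the world's z scaled (see below). A call has 1 to 8 rows; each row is the pose to reach, as a shift and turn from the pose commanded when the call began; what a row does not reach only later rows make up. The controller multiplies each number of a shift by 0.1 m and each number of a turn by 2 rad. A row lasts 1/8 s, in which the tool goes at most 62.5 mm and 10.7 degrees, less where a joint would pass 70% of its speed; a pose out of reach is approached as far as the arm can. A call with a number of a shift or a turn outside -1 to 1 is refused whole. A call with a gripper value outside its range is refused whole. The fingers move at their own pace and stop on an object; "newtons" is the grip in N (left out, the last holds). Time passes only in rows, so rows that repeat a pose let the fingers close. It gives the time, the measured TCP pose, the force, the opening and the grip force at its end, in the units of the state.
- read_state(): the state, without advancing time (a new reading comes with each control period).
- camera(name): name is "side" or "top"; returns the picture (384x512x3 uint8, red, green, blue); there is no depth.
- camera_info(name): a dict with "mtx" (3x3 intrinsics, pixels), "position" and "attitude" of the camera in the world. Camera axes: x right, y up, looking along -z (the intrinsics and any distortion apply to the point x, -y, -z); pixel columns grow to the right and rows downward; lengths in m; the calibration is good to about 2 mm. A picture is of the moment at which its call begins. camera_info takes no time and is no camera call.
- finish_job(): hands the job in; it is judged then, once.
The state is a dict: "time_s": time; "q": joint angles; "dq": joint speeds; "joint_torque": joint torques, N m; "tcp_pos": TCP position; "orientation": TCP orientation; "force": force on the tool from outside, world axes, zero at the start; "torque": the same for the moment, N m; "width": finger opening in m; "gripper_force": force on a finger pad.
Only numpy, scipy, OpenCV 4.12 (cv2) and the standard library are available. Lean on these libraries where they do the work, as an engineer would, in place of code of your own. Each camera call takes 0.05 s, during which the arm holds its last target. There are 200 camera calls.

## Working session

There is one attempt and no reset: what is moved stays moved. The work goes in short steps, Python scripts to look and compute and a tool call to move; the robot and the scene stay as the last step left them, time stands still between calls to the robot, and variables do not carry over. Pictures are saved under pics/ and viewed, at most 10 in all, crops included, and the job is handed in when it is done.

Besides the shell and the picture viewer there is one more tool, called after "Call:" as name(argument=value, ...), one argument or row to a line, values as JSON. move_arm: Moves the arm, as the interface text tells. Its arguments: {"type":"object","properties":{"deltas":{"type":"array","items":{"type":"array","items":{"type":"number"}}},"newtons":{"type":"number"}},"required":["deltas"]}

```bash
mkdir -p pics; ls; python3 - <<'E'
from cell import *
import cv2
for n in("top","side"):
    im=camera(n); cv2.imwrite(f"pics/{n}0.png",im[:,:,::-1]); i=camera_info(n); print(n,i)
s=read_state(); print(s)
E
```

```text
pics
top {'mtx': array([[382.0025599 ,   0.        , 250.73604258],
       [  0.        , 382.0025599 , 188.23020957],
       [  0.        ,   0.        ,   1.        ]]), 'position': array([0.43798826, 0.01998647, 1.17241105]), 'attitude': array([ 0.7101121 ,  0.03410424, -0.03452131, -0.7024144 ])}
side {'mtx': array([[365.05140276,   0.        , 258.29803964],
       [  0.        , 365.05140276, 189.95948996],
       [  0.        ,   0.        ,   1.        ]]), 'position': array([ 0.13860766, -0.4958076 ,  0.75995613]), 'attitude': array([ 0.8784328 ,  0.35216893, -0.11291832, -0.3026257 ])}
{'time_s': 0.1, 'q': array([ 1.35112101,  0.32174481, -0.07011035,  1.4515106 ,  0.02259594,
        1.37081639, -0.05686735]), 'dq': array([-0.00156429, -0.00097691,  0.00111061, -0.00311966, -0.00020422,
       -0.00215439,  0.00025468]), 'joint_torque': array([ 1.29440650e-04, -4.94879615e+01, -3.83726517e-01, -3.15210629e+01,
        1.29338005e-02,  7.46836216e-03,  6.25148436e-05]), 'tcp_pos': array([ 0.1504359 , -0.63187095,  0.23035701]), 'orientation': array([-8.34544908e-04,  9.93171212e-01,  1.16662883e-01, -1.38298471e-04]), 'force': array([0.14090315, 0.49458775, 0.05368507]), 'torque': array([ 0.01272077,  0.01534272, -0.02828127]), 'gripper_force': 0.0, 'width': 0.08523737575077346}
```

View pics/top0.png

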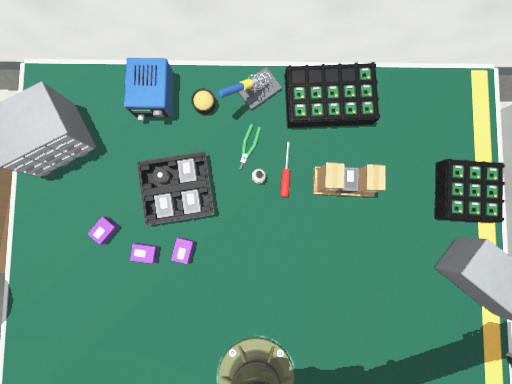

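View pics/side0.png

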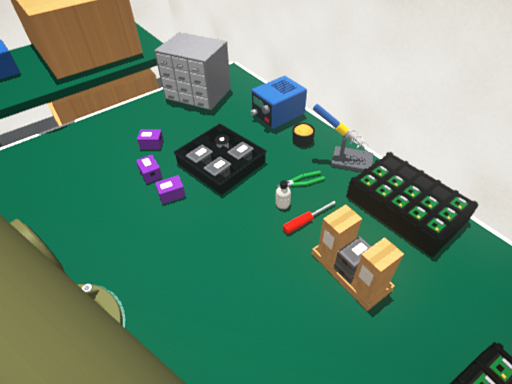

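The top view shows the tray around (176,188), with the reel at (162,176) and cases at (187,170), (164,206) and (191,202). The column is at (351,178) between the cartons, the flux bottle at (259,176) and the driver at (286,170). The side view agrees. I'll zoom in on the tray and the column.

```bash
cat > h.py <<'E'
import numpy as np,cv2
from scipy.spatial.transform import Rotation as R
from cell import *
I={n:camera_info(n) for n in("top","side")}
def rot(n): w,x,y,z=I[n]["attitude"]; return R.from_quat([x,y,z,w]).as_matrix()
def cast(n,uv,z):
    uv=np.atleast_2d(np.asarray(uv,float)); K=I[n]["mtx"]
    d=np.c_[(uv[:,0]-K[0,2])/K[0,0],-(uv[:,1]-K[1,2])/K[1,1],-np.ones(len(uv))]@rot(n).T
    p=I[n]["position"]; return p+d*((z-p[2])/d[:,2])[:,None]
def proj(n,P):
    c=(np.atleast_2d(P)-I[n]["position"])@rot(n); K=I[n]["mtx"]
    return np.c_[K[0,0]*c[:,0]/-c[:,2]+K[0,2],K[1,1]*-c[:,1]/-c[:,2]+K[1,2]]
E
python3 - <<'E'
import cv2,numpy as np
t=cv2.imread("pics/top0.png");s=cv2.imread("pics/side0.png")
f=lambda a,k:cv2.resize(a,(400,300),interpolation=cv2.INTER_NEAREST)
c=np.vstack([np.hstack([f(t[150:228,130:234],4),f(t[150:210,305:385+0],5)]),np.hstack([f(s[120:195,170:270],4),f(s[200:308,306:450],4)])])
cv2.imwrite("pics/crop.png",c)
import sys
sys.path.insert(0,'.')
from h import *
m=(t.max(2)<60).astype(np.uint8); m[:145]=0;m[230:]=0;m[:,:125]=0;m[:,225:]=0
m=cv2.morphologyEx(m,cv2.MORPH_CLOSE,np.ones((3,3)))
cs,_=cv2.findContours(m,0,2); c=max(cs,key=cv2.contourArea); r=cv2.minAreaRect(c); b=cv2.boxPoints(r)
P=cast("top",b,.048); print(r,P.round(4),P.mean(0),[np.linalg.norm(P[i]-P[i-1]) for i in range(4)])
print(cast("top",[[187,170],[164,206],[191,202],[162,176],[351,178]],.046).round(3))
E
```

```text
((154.2353057861328, 171.94117736816406), (17.947635650634766, 29.589345932006836), 75.96376037597656) [[0.6078 0.3566 0.048 ]
 [0.6303 0.272  0.048 ]
 [0.5782 0.2574 0.048 ]
 [0.5559 0.3417 0.048 ]] [0.59301941 0.30690261 0.048     ] [np.float64(0.054002118396453254), np.float64(0.08755689962870991), np.float64(0.05409937452776725), np.float64(0.08717046412486153)]
[[ 0.6    0.21   0.046]
 [ 0.492  0.275  0.046]
 [ 0.505  0.196  0.046]
 [ 0.581  0.284  0.046]
 [ 0.581 -0.278  0.046]]
```

View pics/crop.png

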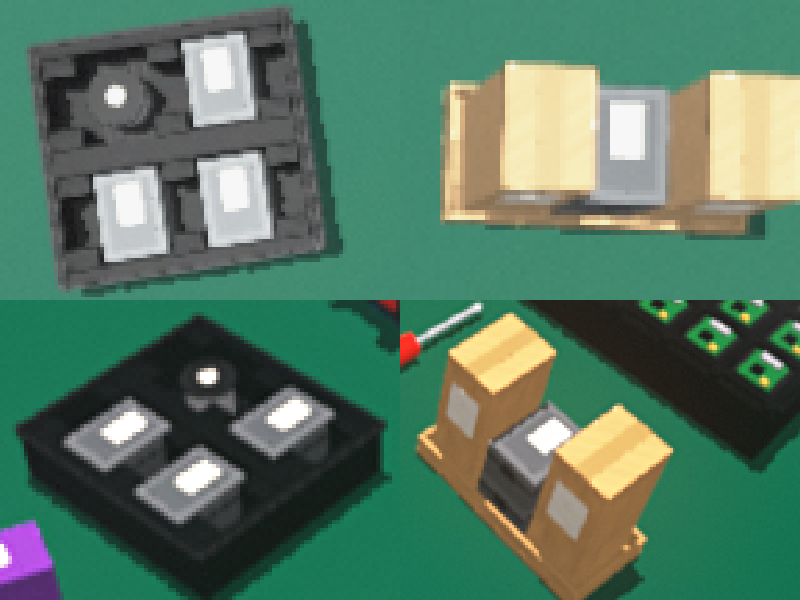

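The crop shows all three cases clearly. In the top view the column is partly hidden by the left carton, but the carton tops and the column's visible edges are usable. Next I'll measure with masks.

```bash
cat > meas.py <<'E'
from h import *
import sys
def blob(m,box,lo=30):
    u0,u1,v0,v1=box; k=np.zeros_like(m,np.uint8); k[v0:v1,u0:u1]=m[v0:v1,u0:u1]
    cs,_=cv2.findContours(k,0,1); return [c for c in sorted(cs,key=cv2.contourArea,reverse=True) if cv2.contourArea(c)>lo]
def up(n,box,f,k=8):
    im=cv2.imread(f"pics/{n}0.png") if f is None else f
    return im
def rect(n,mask_fn,box,z,k=6,im=None):
    """upscaled patch -> mask -> contours cast to plane z -> min area rect in metres"""
    im=cv2.imread(f"pics/{n}0.png") if im is None else im
    u0,u1,v0,v1=box; p=cv2.resize(im[v0:v1,u0:u1],None,fx=k,fy=k,interpolation=cv2.INTER_CUBIC)
    m=mask_fn(p).astype(np.uint8); m=cv2.morphologyEx(m,cv2.MORPH_OPEN,np.ones((k,k)))
    out=[]
    cs,_=cv2.findContours(m,0,1)
    for c in cs:
        if cv2.contourArea(c)<40*k*k: continue
        uv=(c[:,0]+.5)/k-.5+[u0,v0]; P=cast(n,uv,z)[:,:2]
        (x,y),(w,h),a=cv2.minAreaRect((P*1000).astype(np.float32))
        M=cv2.moments((P*1000).astype(np.float32).reshape(-1,1,2))
        out.append([x,y,w,h,a,M['m10']/M['m00'],M['m01']/M['m00']])
    return np.array(out).round(1)
E
python3 - <<'E'
from meas import *
t=cv2.imread("pics/top0.png");s=cv2.imread("pics/side0.png")
print("prof case row206",t[206,150:182].tolist()); print("col v178",t[178,340:366].tolist())
print("carton",t[175,322:346:2].tolist())
g=lambda th:(lambda p:(p.min(2)>th))
for th in(95,120): 
    print("top",rect("top",g(th),(140,212,152,222),.046))
    print("side",rect("side",g(th),(175,262,128,190),.046))
E
```

```text
prof case row206 [[41, 41, 40], [78, 78, 76], [93, 93, 92], [94, 96, 93], [95, 96, 94], [155, 155, 152], [209, 209, 204], [214, 212, 208], [204, 201, 196], [201, 198, 193], [235, 236, 236], [247, 247, 247], [247, 247, 247], [247, 247, 247], [247, 247, 247], [247, 247, 247], [247, 247, 247], [225, 227, 226], [201, 198, 194], [203, 200, 196], [216, 215, 212], [226, 225, 222], [139, 139, 136], [68, 66, 66], [71, 68, 67], [53, 51, 51], [44, 42, 44], [90, 92, 89], [99, 101, 99], [100, 99, 98], [96, 97, 96], [98, 99, 97]]
col v178 [[185, 234, 246], [183, 233, 246], [180, 232, 246], [180, 226, 244], [170, 182, 195], [165, 162, 156], [164, 162, 157], [247, 247, 247], [247, 247, 247], [247, 247, 247], [247, 247, 247], [247, 247, 247], [247, 247, 247], [234, 237, 237], [174, 173, 169], [162, 158, 155], [171, 168, 162], [180, 177, 173], [147, 153, 156], [110, 137, 163], [101, 135, 165], [100, 133, 163], [103, 136, 167], [100, 134, 164], [101, 136, 166], [101, 136, 166]]
carton [[101, 135, 164], [103, 138, 168], [172, 226, 245], [187, 236, 247], [189, 236, 247], [177, 229, 245], [172, 226, 243], [169, 224, 243], [184, 234, 246], [184, 234, 246], [186, 235, 247], [187, 204, 215]]
top [[461.6 205.8  11.6  52.7   9.6 461.6 206. ]
 [494.1 277.1  71.5  54.3  10.5 494.2 276.4]
 [506.2 197.2  71.9  54.7   9.4 506.4 196.6]
 [587.1 290.3  44.4  46.9  10.7 585.7 290.1]
 [599.2 211.4  71.6  54.8   9.5 599.  211.2]]
side [[509.1 195.4  68.   51.6   9.8 509.1 195.2]
 [496.6 275.2  68.5  51.8   9.9 496.6 274.8]
 [601.6 210.   68.3  51.6   9.6 601.5 209.7]]
top [[494.1 276.7  69.3  51.9  10.2 494.1 276.4]
 [506.2 196.9  69.7  52.    9.9 506.4 196.7]
 [599.3 211.7  69.4  51.6   9.5 599.1 211.4]]
side [[509.  195.5  66.1  48.8  10.  509.  195.2]
 [496.7 275.4  66.2  48.9  10.1 496.4 274.8]
 [601.5 210.2  66.1  48.5   9.4 601.3 209.7]]
```

```bash
python3 - <<'E'
from meas import *
car=lambda a:(lambda p:(p[...,2]>a)&(p[...,2].astype(int)-p[...,0]>30))
print("cart top",rect("top",car(205),(312,392,155,200),.144))
print("cart side",rect("side",car(185),(312,402,200,285),.144)); print("cart side",rect("side",car(200),(312,402,200,285),.144))
print("side bgr",cv2.imread("pics/side0.png")[235,312:402:3].tolist())
grey=lambda a:(lambda p:(p.min(2)>a)&(p[...,2].astype(int)-p[...,0]<12))
for th in(95,125): print("col top",rect("top",grey(th),(338,366,160,195),.088)); print("col side",rect("side",grey(th),(330,375,232,268),.088))
# label
for n,b in(("top",(338,366,160,195)),("side",(330,375,232,270))): print("label",n,rect(n,lambda p:p.min(2)>215,b,.088))
for n,b in(("top",(140,212,152,222)),("side",(175,262,128,190))): print("label",n,rect(n,lambda p:p.min(2)>225,b,.046))
E
```

```text
cart top [[ 562.8 -161.5   21.6   73.8   89.7  557.3 -156.6]
 [ 572.2 -319.    49.6   68.6   88.7  571.9 -319. ]
 [ 575.8 -207.4   52.    68.3   87.9  575.7 -207.4]]
cart side [[ 573.8 -319.7   52.4   69.7   88.   573.4 -319.8]
 [ 577.9 -208.9   52.4   70.1   88.1  577.9 -208.7]]
cart side [[ 573.9 -319.6   52.    69.3   88.   573.5 -319.8]
 [ 577.9 -208.8   51.9   69.5   88.   577.9 -208.7]]
side bgr [[87, 122, 41], [87, 123, 42], [88, 123, 41], [62, 102, 144], [144, 155, 163], [145, 155, 164], [144, 156, 166], [63, 104, 144], [67, 108, 149], [67, 108, 147], [68, 108, 146], [68, 111, 151], [65, 105, 143], [68, 110, 151], [66, 108, 148], [87, 123, 60], [86, 123, 46], [88, 123, 49], [87, 123, 49], [89, 123, 48], [87, 122, 48], [86, 122, 47], [88, 123, 47], [87, 122, 45], [86, 120, 41], [86, 121, 43], [87, 123, 45], [88, 123, 43], [71, 100, 40], [41, 56, 34]]
col top [[ 574.  -264.9   45.1   70.1   86.8  573.6 -267.2]]
col side [[ 575.8 -264.5   48.3   69.4   89.5  572.8 -260.9]]
col top [[ 573.8 -265.7   43.    67.7   87.8  573.5 -267.3]]
col side [[ 576.  -265.1   44.9   67.1   89.4  573.  -261.4]]
label top [[ 582.4 -264.3   18.6   32.4   89.2  582.5 -264.2]]
label side [[ 584.7 -264.1   20.2   31.9   88.7  584.7 -264. ]]
label top [[502.  278.   34.   21.3   9.4 502.2 277.9]
 [514.7 198.   33.8  21.5   7.1 514.7 198. ]
 [607.2 212.9  33.8  21.5   9.  607.4 212.9]]
label side [[517.9 198.3  31.7  20.6  11.  517.9 198.1]
 [505.3 278.1  32.3  21.2  10.4 505.2 278.1]
 [610.6 212.6  32.5  20.3  10.3 610.4 212.9]]
```

Everything agrees with the sizes given.

| Item | x, y (m) | Yaw |
|---|---|---|
| Case, near-right | 0.508, 0.196 | 9.4° |
| Case, near-left | 0.495, 0.2755 | 9.4° |
| Case, far-right | 0.600, 0.2105 | 9.4° |
| Column | 0.575, −0.264 | −2° |

The column position from its label matches the one from the carton midpoint. I'll travel to the tray now.

Call:
move_arm(
  deltas=[
    [64,0.4,0.4,0,-0.035],
    [64,0.8,0.8,0,-0.035],
    [64,1,1,0,-0.035],
    [64,1,1,0,-0.035],
  ],
  newtons=30,
)

```text
time_s: 0.6
tcp_pos: [0.2533, -0.5301, 0.2312]
orientation: [-0.0, 0.996, 0.085, 0.0]
force: [-0.6, -0.3, -0.5]
width: 0.0641
gripper_force: 0.0
```

Call:
move_arm(
  deltas=[
    [64,0.4,0.4,0,0],
    [64,0.8,0.8,0,0],
    [64,1,1,0,0],
  ],
)

```text
time_s: 0.98
tcp_pos: [0.3521, -0.4308, 0.2312]
orientation: [-0.0, 0.997, 0.083, 0.0]
force: [-0.0, -0.7, -0.3]
width: 0.0643
gripper_force: 0.0
```

Call:
move_arm(
  deltas=[
    [64,0.4,0.4,0,0],
    [64,0.8,0.8,0,0],
    [64,1,1,0,0],
  ],
)

```text
time_s: 1.35
tcp_pos: [0.4521, -0.3307, 0.2312]
orientation: [-0.0, 0.997, 0.083, 0.0]
force: [-0.8, -0.4, 0.1]
width: 0.0639
gripper_force: 0.0
```

Call:
move_arm(
  deltas=[
    [64,0.3,0.5,0,0],
    [64,0.5,1,0,0],
    [64,0.5,1,0,0],
  ],
)

```text
time_s: 1.72
tcp_pos: [0.5024, -0.2283, 0.2314]
orientation: [-0.001, 0.996, 0.085, 0.0]
force: [0.7, -1.0, -0.3]
width: 0.064
gripper_force: 0.0
```

Call:
move_arm(
  deltas=[
    [64,0,0.5,0,0],
    [64,0,1,0,0],
  ],
)

```text
time_s: 1.98
tcp_pos: [0.5, -0.1341, 0.231]
orientation: [0.0, 0.997, 0.079, -0.0]
force: [-0.2, 0.4, 0.1]
width: 0.0643
gripper_force: 0.0
```

Call:
move_arm(
  deltas=[
    [64,0,0.5,0,0],
    [64,0,1,0,0],
  ],
)

```text
time_s: 2.22
tcp_pos: [0.5005, -0.0336, 0.2313]
orientation: [0.0, 0.997, 0.08, 0.0]
force: [-0.1, -0.0, 1.0]
width: 0.0641
gripper_force: 0.0
```

Call:
move_arm(
  deltas=[
    [64,0,0.5,0,0],
    [64,0,1,0,0],
    [64,0,1,0,0],
  ],
)

```text
time_s: 2.6
tcp_pos: [0.5006, 0.0703, 0.2316]
orientation: [-0.0, 0.996, 0.084, 0.0]
force: [-0.4, 0.2, 0.7]
width: 0.0637
gripper_force: 0.0
```

Call:
move_arm(
  deltas=[
    [64,0,0.5,0,0],
    [64,0,1,0,0],
    [64,0,1,0,0],
    [64,0,1,0,0],
  ],
)

```text
time_s: 3.1
tcp_pos: [0.5015, 0.1648, 0.2309]
orientation: [0.001, 0.997, 0.08, -0.0]
force: [0.6, 0.0, -0.2]
width: 0.0642
gripper_force: 0.0
```

Call:
move_arm(
  deltas=[
    [64,0.07,0.28,-0.4,0],
    [64,0.07,0.28,-0.9,0],
    [64,0.07,0.28,-1,0],
  ],
)

```text
time_s: 3.48
tcp_pos: [0.5062, 0.1918, 0.128]
orientation: [0.001, 0.997, 0.08, -0.003]
force: [-0.6, -0.5, -0.4]
width: 0.0644
gripper_force: 0.0
```

Call:
move_arm(
  deltas=[
    [64,0,0,-0.4,0],
    [64,0,0,-0.6,0],
    [64,0,0,-0.75,0],
    [64,0,0,-0.75,0],
  ],
)

```text
time_s: 3.98
tcp_pos: [0.5076, 0.1951, 0.0561]
orientation: [0.0, 0.997, 0.082, -0.0]
force: [-0.4, -0.1, 0.5]
width: 0.064
gripper_force: 0.0
```

Call:
move_arm(
  deltas=[
    [64,0,0,-0.2,0],
    [64,0,0,-0.4,0],
    [64,0,0,-0.45,0],
    [64,0,0,-0.45,0],
  ],
)

```text
time_s: 4.47
tcp_pos: [0.5071, 0.1957, 0.0107]
orientation: [-0.0, 0.997, 0.082, -0.001]
force: [-0.2, 0.4, -0.5]
width: 0.064
gripper_force: 0.0
```

Call:
move_arm(
  deltas=[
    [40,0,0,0,0],
    [40,0,0,0,0],
    [40,0,0,0,0],
    [40,0,0,0,0],
    [40,0,0,0,0],
    [40,0,0,0,0],
  ],
  newtons=30,
)

```text
time_s: 5.22
tcp_pos: [0.508, 0.1959, 0.0119]
orientation: [-0.0, 0.997, 0.082, 0.0]
force: [-0.8, -0.1, 5.4]
width: 0.0501
gripper_force: 33.7
```

Call:
move_arm(
  deltas=[
    [40,0,0,0.1,0],
    [40,0,0,0.2,0],
    [40,0,0,0.25,0],
    [40,0,0,0.25,0],
    [40,0,0,0.25,0],
    [40,0,0,0.25,0],
  ],
)

```text
time_s: 5.98
tcp_pos: [0.5073, 0.1955, 0.036]
orientation: [0.0, 0.997, 0.082, -0.0]
force: [0.4, 0.7, -0.2]
width: 0.0498
gripper_force: 32.9
```

Call:
move_arm(
  deltas=[
    [40,0,0,0,0],
    [40,0,0,0,0],
  ],
)

```text
time_s: 6.22
tcp_pos: [0.5075, 0.1957, 0.0362]
orientation: [0.0, 0.997, 0.082, -0.0]
force: [-0.2, -0.3, -1.9]
width: 0.0495
gripper_force: 32.9
```

```bash
python3 -c "
from cell import *
for i in range(4): camera('top'); s=read_state(); print(s['force'],s['tcp_pos'],s['width'])"
```

```text
[ 0.11832036 -0.00743658 -0.50540873] [0.50750196 0.19567148 0.03625062] 0.04974301817253205
[ 0.05132993  0.2257016  -0.44869147] [0.50751129 0.19566717 0.03627568] 0.04993963832669165
[ 0.0651966   0.38487786 -0.52005774] [0.50753668 0.19567359 0.03628949] 0.04970793388911497
[ 0.88683906  0.46543719 -0.87901929] [0.50758261 0.19567564 0.03633186] 0.049797888621231017
```

About 0.9 N, so this one is empty. I'll lower it back and try the near-left case.

Call:
move_arm(
  deltas=[
    [40,0,0,-0.1,0],
    [40,0,0,-0.2,0],
    [40,0,0,-0.25,0],
    [40,0,0,-0.25,0],
    [64,0,0,-0.25,0],
    [64,0,0,-0.25,0],
    [64,0,0,-0.25,0],
  ],
)

```text
time_s: 7.3
tcp_pos: [0.5075, 0.1956, 0.0111]
orientation: [0.0, 0.997, 0.082, -0.0]
force: [-0.2, 0.2, 0.2]
width: 0.0641
gripper_force: 0.0
```

Call:
move_arm(
  deltas=[
    [64,0,0,0.3,0],
    [64,0,0,0.7,0],
    [64,-0.05,0.3,0.7,0],
    [64,-0.13,0.8,0.7,0],
    [64,-0.13,0.8,0.7,0],
    [64,-0.13,0.8,0.4,0],
    [64,-0.13,0.8,0.2,0],
  ],
)

```text
time_s: 8.18
tcp_pos: [0.4943, 0.2745, 0.0299]
orientation: [0.001, 0.997, 0.081, -0.001]
force: [0.5, 0.7, 0.4]
width: 0.064
gripper_force: 0.0
```

Call:
move_arm(
  deltas=[
    [64,0,0,-0.1,0],
    [64,0,0,-0.2,0],
    [64,0,0,-0.2,0],
    [40,0,0,-0.2,0],
    [40,0,0,-0.2,0],
    [40,0,0,-0.2,0],
    [40,0,0,-0.2,0],
    [40,0,0,-0.2,0],
  ],
)

```text
time_s: 9.18
tcp_pos: [0.495, 0.277, 0.0123]
orientation: [-0.001, 0.997, 0.082, 0.001]
force: [-0.9, 4.3, 6.0]
width: 0.0493
gripper_force: 34.6
```

Call:
move_arm(
  deltas=[
    [40,0,0,0.1,0],
    [40,0,0,0.2,0],
    [40,0,0,0.25,0],
    [40,0,0,0.25,0],
    [40,0,0,0.25,0],
    [40,0,0,0.25,0],
    [40,0,0,0.25,0],
  ],
)

```text
time_s: 10.05
tcp_pos: [0.4945, 0.2754, 0.0361]
orientation: [0.0, 0.997, 0.082, -0.0]
force: [-0.4, 1.0, -5.8]
width: 0.0494
gripper_force: 34.3
```

```bash
python3 -c "
from cell import *
for i in range(4): camera('top'); s=read_state(); print(s['force'],s['tcp_pos'],s['width'],s['gripper_force'])"
```

```text
[ 0.3548362  -0.01205987 -5.71129262] [0.49449124 0.27545844 0.03616227] 0.050000472876050105 34.28980886936188
[ 0.04051185  0.26870144 -5.10886976] [0.49452588 0.27554655 0.03621718] 0.04937375465498503 34.289549589157104
[-0.55270849 -0.38012807 -5.509171  ] [0.49450686 0.27558633 0.03625659] 0.04958949184933988 34.289483428001404
[ 0.22027027 -0.8060241  -5.84837919] [0.49449277 0.27559963 0.03625181] 0.04951031109533206 34.289352893829346
```

5.5 N, so near-left is the full case. I'll carry it to the clear area around (0.47, 0.015), turn it to −2° yaw, and set it down there to regrasp.

Call:
move_arm(
  deltas=[
    [40,0,0,0.2,0],
    [40,0,0,0.5,0],
    [40,0,0,0.8,0],
    [40,0,-0.2,0.9,0],
    [40,-0.1,-0.6,0.9,0],
    [40,-0.2,-1,0.9,0],
  ],
  newtons=60,
)

```text
time_s: 11.0
tcp_pos: [0.4745, 0.1753, 0.1279]
orientation: [0.0, 0.997, 0.083, 0.001]
force: [0.7, -0.6, -5.6]
width: 0.0494
gripper_force: 67.9
```

Call:
move_arm(
  deltas=[
    [40,0,-0.4,0,-0.03],
    [40,-0.05,-0.8,0,-0.07],
    [40,-0.05,-1,0,-0.1],
  ],
)

```text
time_s: 11.38
tcp_pos: [0.4695, 0.0735, 0.1276]
orientation: [0.001, 1.0, -0.02, 0.001]
force: [0.4, 0.8, -5.7]
width: 0.0492
gripper_force: 67.8
```

Call:
move_arm(
  deltas=[
    [40,0,-0.35,0,0],
    [40,0,-0.6,-0.1,0],
    [40,0,-0.6,-0.5,0],
    [40,0,-0.6,-0.9,0],
    [40,0,-0.6,-1,0],
    [40,0,-0.6,-1,0],
  ],
)

```text
time_s: 12.12
tcp_pos: [0.4701, 0.0164, 0.027]
orientation: [-0.0, 1.0, -0.018, 0.0]
force: [0.4, 0.0, -5.4]
width: 0.0489
gripper_force: 68.4
```

Call:
move_arm(
  deltas=[
    [40,0,0,-0.1,0],
    [40,0,0,-0.16,0],
    [40,0,0,-0.18,0],
    [40,0,0,-0.19,0],
    [40,0,0,-0.19,0],
  ],
)

```text
time_s: 12.75
tcp_pos: [0.4695, 0.0156, 0.0084]
orientation: [0.0, 1.0, -0.018, -0.0]
force: [-5.3, -0.5, 6.4]
width: 0.0493
gripper_force: 70.0
```

Call:
move_arm(
  deltas=[
    [85,0,0,0,0],
    [85,0,0,0,0],
    [85,0,0,0,0],
    [85,0,0,0.3,0],
    [85,0,0,0.7,0],
    [85,0,0,0.9,0.05],
    [85,0,0,0.9,0.14],
  ],
)

```text
time_s: 13.62
tcp_pos: [0.4713, 0.0156, 0.0994]
orientation: [0.001, 0.992, 0.124, 0.002]
force: [-0.4, 0.5, -0.2]
width: 0.0849
gripper_force: 0.0
```

Call:
move_arm(
  deltas=[
    [85,0,0,0,0.09],
    [85,0,0,0,0.18],
    [85,0,0,0,0.27],
    [85,0,0,0,0.36],
    [85,0,0,0,0.45],
    [85,0,0,0,0.54],
    [85,0,0,0,0.63],
    [85,0,0,0,0.645],
  ],
)

```text
time_s: 14.62
tcp_pos: [0.4697, 0.0156, 0.0974]
orientation: [0.0, 0.72, 0.694, 0.0]
force: [0.2, 0.3, -0.2]
width: 0.085
gripper_force: 0.0
```

```bash
python3 - <<'E'
from meas import *
for n in("top","side"):
    im=camera(n)[:,:,::-1].copy(); cv2.imwrite(f"pics/{n}1.png",im)
s=read_state();print(s['tcp_pos'],s['orientation'],s['q'])
t,d=[cv2.imread(f"pics/{n}1.png") for n in("top","side")]
a,b=proj("top",[[.47,.0155,.042]])[0],proj("side",[[.47,.0155,.042]])[0]; print(a,b)
f=lambda im,c:cv2.resize(im[int(c[1])-50:int(c[1])+50,int(c[0])-50:int(c[0])+50],(400,400),interpolation=0)
cv2.imwrite("pics/c1.png",np.hstack([f(t,a),f(d,b)]))
g=lambda p:(p.min(2)>110)
print(rect("side",g,(int(b[0])-22,int(b[0])+22,int(b[1])-20,int(b[1])+20),.042,im=d))
E
```

```text
[0.46964019 0.01564669 0.09736966] [9.51718406e-05 7.20842931e-01 6.93098445e-01 7.48808927e-05] [ 0.6641525   0.10614606 -0.78048329  2.02051109  0.08627047  1.04689681
 -0.19596871]
[251.9449244  214.56058581] [242.88190197 210.40682752]
[[471.2  20.5  36.1  67.7  88.4 473.8  22.5]]
```

View pics/c1.png

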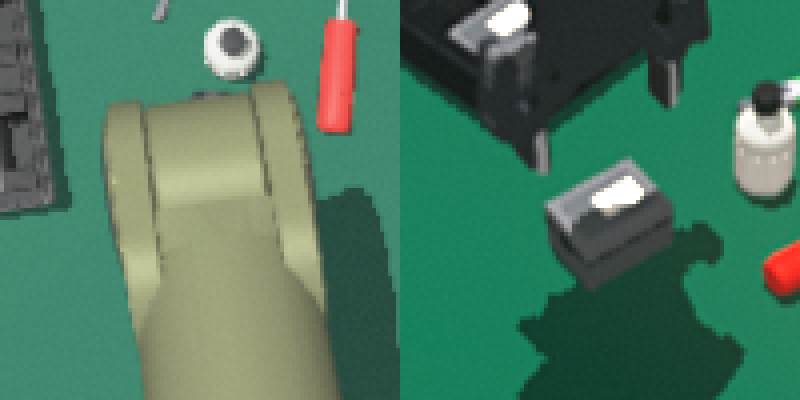

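The side view shows the case flat and free on the bench at about (472, 16) mm, yaw −1.6°. I'll take it by the short ends.

Call:
move_arm(
  deltas=[
    [85,0,0,-0.3,0],
    [85,0,0,-0.6,0],
    [85,0,0,-0.8,0],
    [85,0,0,-0.85,0],
    [85,0,0,-0.85,0],
  ],
)

```text
time_s: 15.35
tcp_pos: [0.4698, 0.0158, 0.0126]
orientation: [0.0, 0.72, 0.694, 0.0]
force: [0.4, 0.3, 1.0]
width: 0.0849
gripper_force: 0.0
```

Call:
move_arm(
  deltas=[
    [55,0,0,0,0],
    [55,0,0,0,0],
    [55,0,0,0,0],
    [55,0,0,0,0],
    [55,0,0,0,0],
    [55,0,0,0,0],
  ],
  newtons=50,
)

```text
time_s: 16.1
tcp_pos: [0.4712, 0.0156, 0.0139]
orientation: [0.001, 0.72, 0.694, 0.001]
force: [0.4, -0.1, 6.0]
width: 0.0667
gripper_force: 57.8
```

Call:
move_arm(
  deltas=[
    [55,0,0,0.2,0],
    [55,0,0,0.5,0],
    [55,0,0,0.8,0],
    [55,0,0,1,0],
    [55,0,0,1,0],
  ],
)

```text
time_s: 16.73
tcp_pos: [0.4702, 0.0154, 0.1133]
orientation: [0.001, 0.72, 0.694, 0.0]
force: [-0.7, -0.2, -6.8]
width: 0.067
gripper_force: 60.0
```

```bash
python3 -c "
from cell import *
for i in range(2): camera('top'); s=read_state(); print(s['force'],s['tcp_pos'],s['orientation'],s['width'],s['gripper_force'])"
```

```text
[ 0.5088994  -0.58088264 -6.56484687] [0.46920141 0.01538372 0.11210676] [ 3.79689743e-04  7.20232770e-01  6.93732342e-01 -2.24824611e-04] 0.06676758844158004 60.038394927978516
[-0.00922342 -0.64039275 -5.66105902] [0.46856211 0.01541437 0.11138139] [-3.66832151e-04  7.20174228e-01  6.93792810e-01 -6.94916829e-04] 0.06698744025538349 60.037879943847656
```

Call:
move_arm(
  deltas=[
    [55,0,0,0.3,0],
    [55,0,0,0.7,0],
    [55,0,-0.2,1,0],
    [55,0.1,-0.6,1,0],
    [55,0.3,-1,1,0],
  ],
)

```text
time_s: 17.45
tcp_pos: [0.4987, -0.0853, 0.2112]
orientation: [-0.0, 0.72, 0.694, -0.001]
force: [1.0, 0.4, -5.6]
width: 0.0671
gripper_force: 60.1
```

Call:
move_arm(
  deltas=[
    [55,0.2,-0.4,0,0],
    [55,0.4,-0.8,0,0],
    [55,0.5,-1,0,0],
  ],
)

```text
time_s: 17.82
tcp_pos: [0.5489, -0.1873, 0.2096]
orientation: [-0.002, 0.721, 0.693, -0.001]
force: [0.1, 0.3, -5.3]
width: 0.067
gripper_force: 60.2
```

Call:
move_arm(
  deltas=[
    [55,0.1,-0.3,0,0],
    [55,0.2,-0.6,0,0],
    [55,0.25,-0.75,0,0],
    [55,0.25,-0.8,0,0],
    [55,0.25,-0.8,0,0],
    [55,0.25,-0.8,0,0],
  ],
)

```text
time_s: 18.58
tcp_pos: [0.5747, -0.2626, 0.2126]
orientation: [-0.0, 0.719, 0.695, 0.0]
force: [0.5, -0.0, -5.5]
width: 0.0667
gripper_force: 60.2
```

```bash
python3 - <<'E'
from meas import *
for n in("top","side"):
    im=camera(n)[:,:,::-1].copy(); cv2.imwrite(f"pics/{n}2.png",im)
for i in range(3): camera("top"); s=read_state();print(s['tcp_pos'],s['orientation'],s['force'])
d=cv2.imread("pics/side2.png"); b=proj("side",[[.575,-.264,.15]])[0].astype(int); print(b)
cv2.imwrite("pics/c2.png",cv2.resize(d[b[1]-60:b[1]+60,b[0]-80:b[0]+80],(800,600),interpolation=0))
car=lambda p:(p[...,2]>185)&(p[...,2].astype(int)-p[...,0]>30)
print(rect("side",car,(312,402,200,285),.144,im=d))
E
```

```text
[ 0.57463587 -0.26340384  0.21267502] [1.64298781e-04 7.19624076e-01 6.94363853e-01 4.16121703e-05] [-0.29129798  0.03840907 -5.3924522 ]
[ 0.57461181 -0.26367864  0.21261105] [1.73013770e-04 7.19740180e-01 6.94243504e-01 8.94898518e-06] [-0.01364783  0.32171634 -4.71068561]
[ 0.57458706 -0.26388862  0.21258487] [ 1.90387166e-04  7.19839868e-01  6.94140135e-01 -8.02962842e-06] [ 0.11104391 -0.33119362 -5.7112208 ]
[361 233]
[[ 600.9 -326.4   47.6   21.3   72.7  599.3 -328.2]
 [ 574.1 -208.6   52.4   63.5   88.1  568.5 -205.7]]
```

View pics/c2.png

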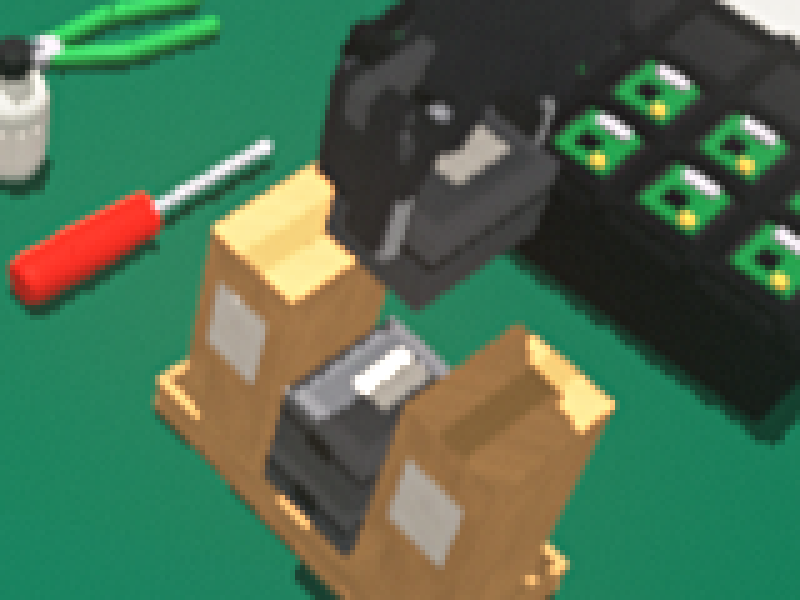

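The case hangs level above the column and nothing else has moved. One quick check before lowering: its label, at about pixel (375.6, 203.6), cast at z = 0.242.

```bash
python3 - <<'E'
from meas import *
d=cv2.imread("pics/side2.png")
print(cast("side",[[375.6,203.6]],.242))
print(rect("side",lambda p:p.min(2)>118,(366,386,195,212),.242,im=d))
E
```

```text
[[ 0.58268717 -0.26811615  0.242     ]]
[[ 580.9 -267.2   15.2   30.8   89.   581.5 -268.1]]
```

```bash
python3 - <<'E'
from meas import *
for z in(.198,.200): print(cast("side",[[365,234.4],[390,218]],z).round(4).tolist())
for z in(.240,.242): print(cast("side",[[392.8,204.2]],z).round(4).tolist())
E=None
y=np.radians(-2);c,s=np.cos(y),np.sin(y)
for a,b in((-34,-25),(34,-25)): print(575+c*a-s*b,-264+s*a+c*b)
E
```

```text
[[0.5442, -0.2871, 0.198], [0.613, -0.2908, 0.198]]
[[0.5427, -0.2878, 0.2], [0.6113, -0.2916, 0.2]]
[[0.6084, -0.2882, 0.24]]
[[0.6066, -0.289, 0.242]]
540.1482244637882 -287.7981877875924
608.1068007010867 -290.17135356336246
```

Corners match within about 2–3 mm. I'll lower it gently.

Call:
move_arm(
  deltas=[
    [55,0,0,-0.2,0],
    [55,0,0,-0.4,0],
    [55,0,0,-0.6,0],
    [55,0,0,-0.75,0],
    [55,0,0,-0.87,0],
    [55,0,0,-0.95,0],
    [55,0,0,-1,0],
    [55,0,0,-1,0],
  ],
)

```text
time_s: 19.82
tcp_pos: [0.5746, -0.2644, 0.1123]
orientation: [0.0, 0.72, 0.694, 0.0]
force: [-0.0, 0.3, -5.4]
width: 0.0669
gripper_force: 60.2
```

Call:
move_arm(
  deltas=[
    [55,0,0,-0.03,0],
    [55,0,0,-0.06,0],
    [55,0,0,-0.08,0],
    [55,0,0,-0.09,0],
    [55,0,0,-0.09,0],
  ],
)

```text
time_s: 20.45
tcp_pos: [0.5745, -0.2643, 0.1033]
orientation: [-0.0, 0.72, 0.694, 0.0]
force: [0.1, -0.3, -6.3]
width: 0.0669
gripper_force: 60.2
```

Call:
move_arm(
  deltas=[
    [55,0,0,-0.01,0],
    [55,0,0,-0.015,0],
    [55,0,0,-0.02,0],
    [55,0,0,-0.02,0],
  ],
)

```text
time_s: 20.95
tcp_pos: [0.5747, -0.2644, 0.1021]
orientation: [0.0, 0.72, 0.694, -0.0]
force: [-2.1, 1.1, 1.3]
width: 0.0668
gripper_force: 61.0
```

Contact: the force went from −5.5 N to +1.3 N. Releasing and rising.

Call:
move_arm(
  deltas=[
    [85,0,0,0,0],
    [85,0,0,0,0],
    [85,0,0,0,0],
    [85,0,0,0,0],
  ],
)

```text
time_s: 21.45
tcp_pos: [0.5748, -0.2644, 0.1015]
orientation: [0.0, 0.72, 0.694, 0.0]
force: [0.0, -0.3, 0.6]
width: 0.085
gripper_force: 0.0
```

Call:
move_arm(
  deltas=[
    [85,0,0,0.1,0],
    [85,0,0,0.3,0],
    [85,0,0,0.6,0],
    [85,0,0,0.9,0],
    [85,0,0,1,0],
  ],
)

```text
time_s: 22.08
tcp_pos: [0.5761, -0.2647, 0.2051]
orientation: [0.003, 0.72, 0.694, 0.001]
force: [0.5, -0.6, -0.2]
width: 0.0853
gripper_force: 0.0
```

Call:
move_arm(
  deltas=[
    [85,0,0.4,0.3,0],
    [85,0,0.8,0.3,0],
    [85,0,1,0.3,0],
    [85,0,1,0.3,0],
  ],
)

```text
time_s: 22.58
tcp_pos: [0.5744, -0.1632, 0.2311]
orientation: [-0.0, 0.719, 0.695, -0.0]
force: [-0.3, -0.1, -0.4]
width: 0.085
gripper_force: 0.0
```

Call:
move_arm(
  deltas=[
    [85,0,0.5,0,0],
    [85,0,1,0,0],
    [85,0,1,0,0],
    [85,0,1,0,0],
  ],
)

```text
time_s: 23.08
tcp_pos: [0.5745, -0.067, 0.2308]
orientation: [0.0, 0.721, 0.693, -0.001]
force: [-0.4, -0.4, -0.0]
width: 0.085
gripper_force: 0.0
```

```bash
python3 - <<'E'
from meas import *
im={}
for n in("top","side"):
    im[n]=camera(n)[:,:,::-1].copy(); cv2.imwrite(f"pics/{n}3.png",im[n])
car=lambda a:(lambda p:(p[...,2]>a)&(p[...,2].astype(int)-p[...,0]>30))
print(rect("top",car(205),(312,392,155,200),.144,im=im["top"]))
print(rect("side",car(185),(312,402,200,285),.144,im=im["side"]))
for n,b in(("top",(338,366,160,195)),("side",(330,385,215,270))): print("label",n,rect(n,lambda p:p.min(2)>215,b,.130,im=im[n]))
print(rect("top",lambda p:(p.min(2)>110)&(p[...,2].astype(int)-p[...,0]<12),(338,368,160,195),.130,im=im["top"]))
print(rect("top",lambda p:p.min(2)>120,(140,212,152,222),.046,im=im["top"]))
print(rect("side",lambda p:p.min(2)>120,(175,262,128,190),.046,im=im["side"]))
f=lambda a:cv2.resize(a,(400,300),interpolation=0)
cv2.imwrite("pics/c3.png",np.hstack([f(im["top"][145:220,305:405]),f(im["side"][190:310,290:450])]))
print(read_state()['tcp_pos'])
E
```

```text
[[ 572.2 -319.    49.6   68.6   88.7  571.9 -319. ]]
[[ 573.8 -319.9   52.7   70.4   87.9  573.4 -319.7]
 [ 578.  -208.7   52.8   70.6   87.6  581.9 -213.5]]
label top [[ 580.1 -265.7   19.7   32.    89.2  580.1 -265.5]]
label side [[ 582.3 -266.    20.4   32.3   88.8  582.3 -265.9]]
[[ 572.2 -264.4   49.1   69.1   87.8  571.9 -264.4]]
[[505.8 194.5  70.4  52.    8.9 505.9 194.2]
 [599.3 211.8  69.5  51.7   9.5 599.1 211.4]]
[[509.  193.   65.9  49.4   9.2 508.8 192.8]
 [601.6 210.1  66.9  49.4   9.2 601.4 209.7]]
[ 0.57448249 -0.06738484  0.23077565]
```

View pics/c3.png

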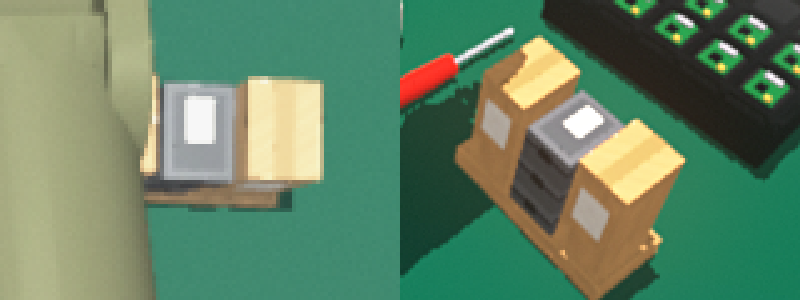

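The new case sits flat on the column, about 3 mm off centre and square within 1°. The cartons haven't moved, and the near-right empty has shifted only about 2 mm. All of that is within tolerance, so I'm handing in.

```bash
python3 -c "
from cell import *
print(finish_job())"
```

```text
the job is handed in; nothing more can be done
None
```

I stacked the full case (near-left pocket, about 5.5 N) on the middle column, about 3 mm off centre and square within about 1°, and handed the job in at about 23 s; no verdict came back. Both empties are in their own pockets: the near-right one weighed about 0.9 N and ended about 2–3 mm from its start, and the far-right one I never lifted.

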